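# Dispense one 9 V battery and slide it to the ready place

### The arm

A 7-joint arm with a two-finger parallel gripper is mounted at the origin on the work surface. World frame = base frame: x ahead of the robot, y to its left, z up, the work surface at z = 0. Lengths are in m, angles in rad, forces in N, time in s.
With the tool pointing down it reaches from about 0.425 to 0.875 m from the base axis. Payload 4.7 kg.
Tool frame: the origin (TCP) lies on the mounting face of the last link; the fingertips stand 182 mm ahead of it and the grasp point (between the pads) lies 164 mm ahead of it; z points along the fingers, x is the direction in which the jaws open and shut, and the axes are right-handed (so a half turn about z gives the same grasp; the last joint's range is limited). The gripper opens to 87 mm and grips with 3 to 60 N. Pads are 19 mm wide; open, the fingers measure 117 mm over their backs; the gripper's body (75 mm by 190 mm) begins 51 mm behind the grasp point.
Start: joints at [-1.255, 0.321, -0.07, 1.45, 0.023, 1.371, -0.057], TCP at [0.193, 0.621, 0.405] pointing down, gripper open.
Joint ranges: [-2.86, 2.86], [-0.3, 2.09], [-1.38, 1.24], [0.06, 2.45], [-1.56, 4.7], [0.09, 2.05], [-2.69, 2.69]. Speed limits (rad/s): [2.57, 2.57, 3.14, 3.14, 3.14, 3.14, 3.14].

### API

Orientations are given as a unit quaternion [w, x, y, z].
In Python, from rig import manip gives the robot as it stands.
- The arm moves only by the shell command python3 -m handwheel 'ROWS' [FORCE]. ROWS is JSON, one flat list of numbers, 7 for each row, row after row: the shift along the tool's x, y, z in cm, then the turn, a rotation vector about the tool's x, y, z in degrees, then the gripper's target within -1 to 1 (shut at 1, half-way at 0, fully open at -1). In form: [dx, dy, dz, wx, wy, wz, claw, dx, dy, dz, wx, wy, wz, claw, ...]. A call has 1 to 5 rows; each row shifts and turns the commanded pose from where the row before left it, along the tool's axes as they then stand; what a row does not reach is not made up. A row lasts 1/12 s, in which the tool goes at most 41.7 mm and 7.16 degrees, less where a joint would pass 70% of its speed; a pose out of reach is approached as far as the arm can. A call is refused whole if a number of a shift passes 4.17 or a number of a turn 7.16, either way. A call with a gripper value outside its range is refused whole. The fingers move at their own pace and stop on an object; FORCE is the grip in N (left out, the last holds). Time passes only in rows, so rows that do not move let the fingers close. It gives the time, the measured TCP pose, the force and the opening at its end, in the units of the state.
- manip.get_obs(): the state, without advancing time (a new reading comes with each control period).
- manip.read_camera(name): name is "side" or "top" or "wrist"; returns the picture (400x640x3 uint8, blue, green, red); there is no depth.
- manip.camera_params(name): a dict with "intrinsics" (3x3 intrinsics, pixels), "R" (3x3) and "t" (3): a world point X has camera coordinates R X + t. Camera axes: x right, y down, z forward; pixel columns grow to the right and rows downward; lengths in m; the calibration is good to about 2 mm. A picture is of the moment at which its call begins: read the wrist's pose just before it. camera_params takes no time and is no camera call; for the wrist camera it gives the pose at the moment of the call.
- manip.finish_job(): hands the job in, once; it reports no verdict.
The state is a dict: "clock": time; "qpos": joint angles; "qvel": joint speeds; "effort": joint torques, N m; "eef_pos": TCP position; "tool_rot": TCP orientation; "wrist_force": force on the tool from outside, world axes, zero at the start; "moment": the same for the moment, N m; "grip_width": finger opening in m.
Only numpy, scipy, OpenCV 4.12 (cv2) and the standard library are available. Lean on these libraries where they do the work, as an engineer would, in place of code of your own. Each camera call takes 0.05 s, during which the arm holds its last target. There are 200 camera calls.

### The job

Get one fresh 9 V battery ready on the battery dispenser: press its plunger knob once, fully home, so that a single battery comes out of the mouth onto the ledge, and let the plunger spring back out. Then nudge that battery aside along the ledge until it rests against the end stop, clear of the mouth. Only press and push, lift nothing; leave the other batteries in the magazine and the things around the dispenser where they are, and finish clear of everything.

Things in the scene. Friction and masses are not known exactly. Their poses are not given: they have to be found in the camera images.
- dispenser: Battery dispenser, fixed. Origin at bench level under the magazine's centre; 'its x, y, z' (z up) below are this frame, mm. Clear upright magazine 57 wide in x, 35 in y, top at z 73: batteries stacked flat on an aluminium deck at z 16. Mouth 20 high at the bottom of its -y face (y -17). Pusher housing behind: y 17 to 69, x -30 to 30, top z 38, then rod and knob at +y.
- landing (a point): Point on the ledge before the mouth over which a dispensed battery stops, long side along x: dispenser x 0, y -39, z 16. The ledge (flat top z 16, x -106 to 45, y -60 to -17) is lined by a fence on its outer side (inner face y -56, 7 high) and by the magazine, then from x -29 a rail 7 high, on its inner side (y -17). +x end open, end stop at the -x end.
- plunger (a joint): Travel of the plunger in m: 0 = out (rest), 0.040 = fully home against its stop. It moves in the dispenser's -y when pressed. Return spring: about 2 N at rest, 6 N fully home; it springs out by itself when let go. One full stroke pushes out the bottom battery; the next drops down when the plunger is back out.
- knob_face (a point): Centre of the outer, domed face of the black plunger knob (36 mm across, 16 thick, axis along the dispenser's y, 25 mm above the bench). At dispenser x 0, y 126 at rest, y 86 fully home; the face looks to +y.
- battery_a_centre (a point): Centre of the bottom battery, the one to dispense and then slide in the dispenser's -x. 9 V block 48.5 (x) by 26.5 (y) by 17.5 mm (z), about 46 g, black and copper case; two snap terminals, 2.5 mm long, included in the length, on the -x end that meets the end stop; the +x end is flat. Axes parallel to the dispenser's at the start.
- battery_b_centre (a point): Centre of the second battery in the stack, the same kind; it must stay in the magazine (it drops to the bottom).
- battery_c_centre (a point): Centre of the third, top battery in the stack, the same kind; it must stay in the magazine.
- stop_face (a point): Middle of the face of the end stop (15 mm high above the ledge) that the battery is to rest against; the face looks to the dispenser's +x. At x -98, y -36.5, z 25. With the battery against it the battery's centre is 24 mm in +x from this face.
- spent_battery: Bystander: a used 9 V battery standing upright on the bench, 48.5 mm high, 17.5 by 26.5; origin at the centre of its underside.
- multimeter: Bystander: grey handheld multimeter lying face up, 76 by 150 mm, 44 high over the dial; origin at the centre of its underside.
- solder_reel: Bystander: small reel of solder standing on its flange, 56 mm across, 44 high; origin at the centre of its underside.
Things that resemble listed ones, but are neither listed nor needed, are in the scene too. Several things look just like the dispenser: the one meant starts farthest to the robot's left.

How it is judged:
On the way, in this order (a step that is already met when the one before it is completed fails the run):
1. the plunger is pressed fully home (within 3 mm) and the bottom battery is out of the mouth on the ledge, while the others stay in the magazine (value of joint plunger above 0.037 m and y of battery_a_centre in the frame of dispenser below -0.032 m and x of battery_a_centre in the frame of dispenser above -0.02 m), for 0.05 s.
2. the plunger is let go and has sprung back out, with the battery still in front of the mouth (value of joint plunger below 0.004 m and x of battery_a_centre in the frame of dispenser above -0.02 m), for 0.1 s.
3. the battery is slid along the ledge to the end stop (x of battery_a_centre in the frame of dispenser below -0.0675 m), for 0.1 s.
At the end, for the whole second after the job is handed in: The dispensed battery lies flat on the ledge against the end stop (within about 6 mm of it); the plunger is back out (within 4 mm); the other two batteries have dropped down one place and are still in the magazine (x of battery_a_centre in the frame of dispenser between -0.078 and -0.0675 m and y of battery_a_centre in the frame of dispenser between -0.048 and -0.026 m and z of battery_a_centre in the frame of dispenser between 0.022 and 0.029 m and angle between battery_a_centre's own z axis and vertical below 0.12 rad and value of joint plunger below 0.004 m and horizontal distance between each of battery_b_centre, battery_c_centre and dispenser below 0.006 m and height (world z) of battery_b_centre below 0.031 m and height (world z) of battery_c_centre below 0.049 m); the robot touches nothing.
It fails at once if the dispensed battery is lifted off the deck (more than 10 mm) (height (world z) of battery_a_centre above 0.035 m).
It fails at once if the plunger is let go after a short stroke, with the battery only part of the way out of the mouth (y of battery_a_centre in the frame of dispenser between -0.027 and -0.01 m and x of battery_a_centre in the frame of dispenser above -0.02 m and value of joint plunger below 0.004 m).
It fails at once if a second battery is pushed out of the magazine or taken from it (horizontal distance between any of battery_b_centre, battery_c_centre and dispenser above 0.01 m or height (world z) of battery_b_centre above 0.052 m or height (world z) of battery_c_centre above 0.07 m).
It fails at once if the plunger is pressed a second time, or moved, after the battery has been slid away from the mouth (x of battery_a_centre in the frame of dispenser below -0.03 m and value of joint plunger above 0.008 m).
It fails at once if a bystander is moved (more than 20 mm) (distance of any of spent_battery, multimeter, solder_reel from where it was at the start of the episode above 0.02 m).
It also fails if it takes over 54 s, if anything falls off the work surface, if the arm or the gripper's body presses on something with over 40 N, if the wrist force passes 120 N, or if a joint passes its speed limit or range.

## Working session

There is one attempt and no reset: what is moved stays moved. The work goes in short steps, Python scripts to look and compute and a shell command to move; the robot and the scene stay as the last step left them, time stands still between calls to the robot, and variables do not carry over. Pictures are saved under pics/ and viewed, about 8 in all and at most 12, crops included, and the job is handed in when it is done.

```bash
mkdir -p pics; ls; python3 - <<'E'
from rig import manip
import cv2
print(manip.get_obs())
for n in("top","side"):
    cv2.imwrite(f"pics/{n}0.png",manip.read_camera(n)); print(n,manip.camera_params(n))
E
```

```text
pics
{'clock': 0.0, 'qpos': array([-1.25492275,  0.32183846, -0.07009552,  1.45169446,  0.02258818,
        1.37076706, -0.05690687]), 'qvel': array([ 1.27174385e-03,  7.43974873e-05,  9.98644037e-05,  8.92872276e-04,
       -1.26263267e-03, -5.75151235e-04, -3.78111363e-04]), 'effort': array([-3.40053239e-04, -4.91299367e+01, -4.03871499e-01, -3.12526166e+01,
       -6.38242043e-02,  4.37918189e-02,  1.61718890e-04]), 'eef_pos': array([0.19315108, 0.62042493, 0.40364143]), 'tool_rot': array([ 6.01895420e-04,  8.05351582e-01,  5.92796684e-01, -7.48000517e-04]), 'wrist_force': array([-0.47030471,  0.29332499, -0.5065487 ]), 'moment': array([-0.00543275, -0.01651783,  0.00708827]), 'grip_width': 0.08691256967512818}
top {'intrinsics': array([[491.67039357,   0.        , 314.4735516 ],
       [  0.        , 491.67039357, 203.90889248],
       [  0.        ,   0.        ,   1.        ]]), 'R': array([[ 0.02523012, -0.99954487,  0.01653782],
       [-0.98139029, -0.02791522, -0.18998378],
       [ 0.19035896, -0.01143674, -0.98164793]]), 't': array([-0.14045355,  0.54354346,  1.03656271])}
side {'intrinsics': array([[428.8784758 ,   0.        , 325.34211045],
       [  0.        , 428.8784758 , 188.14198166],
       [  0.        ,   0.        ,   1.        ]]), 'R': array([[ 0.99464645, -0.1024448 ,  0.01354647],
       [-0.06197193, -0.69625269, -0.71511654],
       [ 0.08269174,  0.71044863, -0.69887397]]), 't': array([-0.55105441,  0.01376508,  0.85396446])}
```

View pics/top0.png

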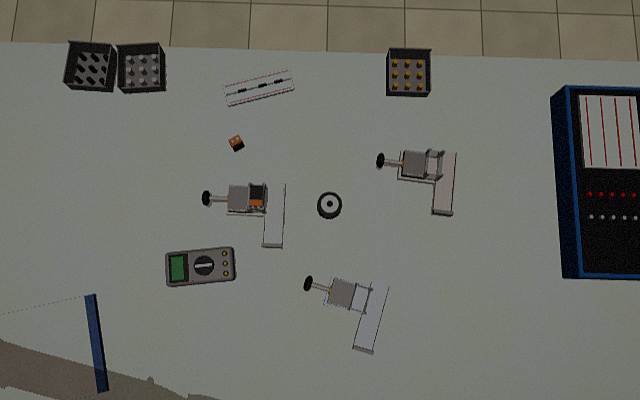

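View pics/side0.png

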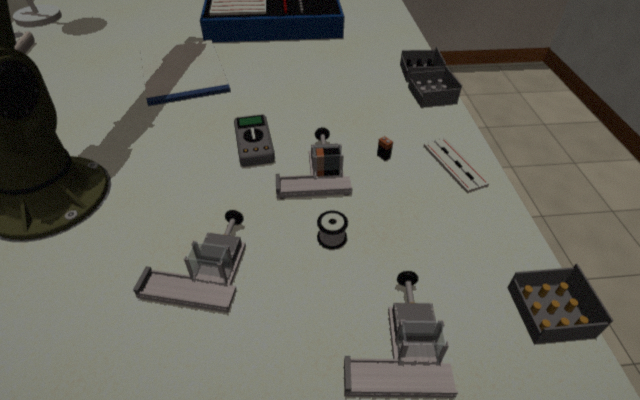

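Candidates for the dispenser (top view): (245,198), (420,163) and (345,293). The one farthest to the robot's left (+y, image left) is at (245,198), and it is the loaded one, with its knob at (207,198) and ledge at (274,215). The bystanders are the spent battery (236,143), multimeter (200,266) and reel (329,205). There is also a clear pane with a blue edge at about (95,343). I'll check the choice in a crop.

```bash
python3 - <<'E'
import cv2,numpy as np
a=cv2.imread("pics/top0.png")[170:260,190:300]; b=cv2.imread("pics/side0.png")[120:205,265:360]
a=cv2.resize(a,None,fx=5,fy=5,interpolation=cv2.INTER_CUBIC);b=cv2.resize(b,None,fx=5,fy=5,interpolation=cv2.INTER_CUBIC)
a=cv2.resize(a,(400,327));b=cv2.resize(b,(400,358))
c=np.zeros((358,800,3),np.uint8);c[:327,:400]=a;c[:,400:]=b
cv2.imwrite("pics/crop0.png",cv2.convertScaleAbs(c,alpha=1.5))
E
cat > h.py <<'E'
from rig import manip
import numpy as np, cv2
def ray(cam,px):
    p=cam if isinstance(cam,dict) else manip.camera_params(cam)
    d=p["R"].T@np.linalg.inv(p["intrinsics"])@np.array([px[0],px[1],1.]); return -p["R"].T@p["t"],d
def onz(cam,px,z):
    o,d=ray(cam,px); return o+d*(z-o[2])/d[2]
def proj(cam,X):
    p=cam if isinstance(cam,dict) else manip.camera_params(cam)
    c=p["intrinsics"]@(p["R"]@np.asarray(X)+p["t"]); return c[:2]/c[2]
E
```

```text
(no output)
```

View pics/crop0.png

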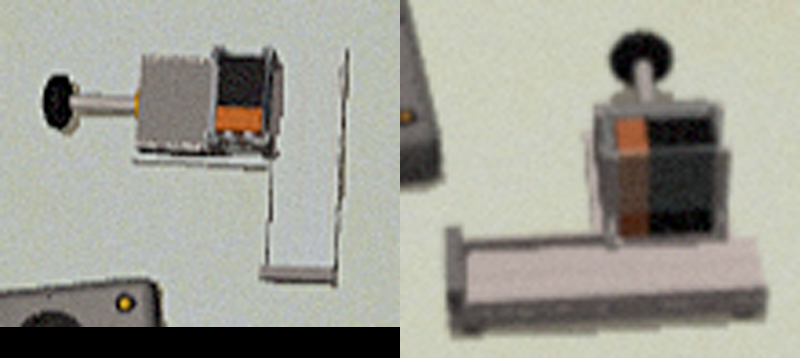

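The crop confirms the choice: magazine loaded with copper and black batteries, mouth facing -y (ledge side), end stop towards the robot, knob to the left. Now the pose.

```bash
python3 - <<'E'
from h import *
np.set_printoptions(precision=4,suppress=True)
T=lambda u,v:(190+u/3.636,170+v/3.633)
S=lambda u,v:(265+u/4.21,120+v/4.21)
for n,u,v,z in[("knob",60,101,.025),("fence far",347,50,.023),("fence near",337,268,.023),("stop outer",335,282,.031),("stop inner",261,278,.031),("mag top L",215,47,.073),("mag top R",272,50,.073),("hous TL",140,56,.038),("hous BL",139,148,.038),("hous BR",210,150,.038)]:
    print(n,onz("top",T(u,v),z))
print("side")
for n,u,v,z in[("knob",642-400,57,.025),("stop topL",447-400,230,.031),("ledge far front",768-400,288,.023),("ledge near front",452-400,305,.031)]:
    print(n,onz("side",S(u,v),z))
for p in[(95,295),(101,390),(2,312),(207,266)]: print(onz("top",p,0.))
print(onz("side",(238,60),0.),onz("side",(138,57),0.),onz("side",(148,100),0.),onz("side",(229,88),0))
E
```

```text
knob [0.5598 0.1195 0.025 ]
fence far [ 0.5982 -0.0584  0.023 ]
fence near [ 0.46   -0.0572  0.023 ]
stop outer [ 0.4505 -0.0567  0.031 ]
stop inner [ 0.4517 -0.0115  0.031 ]
mag top L [0.586  0.0186 0.073 ]
mag top R [ 0.5851 -0.0158  0.073 ]
hous TL [0.5871 0.0691 0.038 ]
hous BL [0.529  0.0664 0.038 ]
hous BR [0.529  0.0228 0.038 ]
side
knob [0.5597 0.1215 0.025 ]
stop topL [ 0.453  -0.0135  0.031 ]
ledge far front [ 0.6014 -0.0581  0.023 ]
ledge near front [ 0.4543 -0.0644  0.031 ]
[0.3367 0.3577 0.    ]
[0.1363 0.3229 0.    ]
[0.2946 0.5576 0.    ]
[0.4074 0.1131 0.    ]
[0.3508 0.5286 0.    ] [0.0579 0.5694 0.    ] [0.1304 0.3333 0.    ] [0.3334 0.3751 0.    ]
```

Dispenser at about (0.558, 0.000), yaw about 0. A clear pane stands between the arm's start and the dispenser, so I need its height.

```bash
python3 - <<'E'
from h import *
a=cv2.imread("pics/top0.png")[280:400,0:130]; b=cv2.imread("pics/side0.png")[0:110,110:270]
cl=cv2.createCLAHE(6,(2,2))
f=lambda i:cl.apply(cv2.cvtColor(cv2.resize(i,None,fx=400/i.shape[1],fy=400/i.shape[1],interpolation=cv2.INTER_CUBIC),6))
a,b=f(a),f(b);print(a.shape,b.shape)
c=np.zeros((max(a.shape[0],b.shape[0]),800),np.uint8);c[:a.shape[0],:400]=a;c[:b.shape[0],400:]=b
cv2.imwrite("pics/pane.png",c)
for z in(0,.2,.3,.4,.5,.6): print(z,proj("side",[.335,.36,z]),proj("side",[.135,.325,z]),proj("top",[.335,.36,z]),proj("top",[.135,.325,z]))
E
```

```text
(369, 400) (275, 400)
0 [229.29438029  90.99380032] [149.22723684 101.70947233] [ 93.87647084 295.73279856] [ 99.93141536 390.62125997]
0.2 [217.0024364   15.89906018] [124.69966549  24.92955841] [ 47.55560858 295.00589555] [ 52.96545628 411.46906467]
0.3 [209.46755967 -30.13349696] [109.5349728 -22.5412565] [ 15.88771191 294.50893827] [ 20.43122764 425.91074239]
0.4 [200.70501922 -83.66617692] [ 91.77418808 -78.13875136] [-24.61720713 293.87330356] [-21.69539478 444.61040517]
0.5 [ 190.3881682  -146.69455167] [  70.68825686 -144.14512274] [-78.25794074 293.03153142] [-78.39028776 469.77680397]
0.6 [ 178.06319983 -221.99104704] [  45.24694677 -223.78535988] [-152.66110139  291.86393912] [-158.79033521  505.46572675]
```

View pics/pane.png

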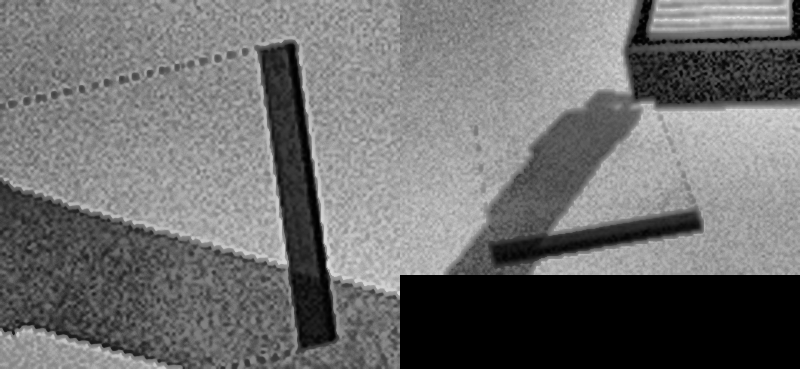

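```bash
python3 - <<'E'
from h import *
print(onz("side",(212,44),0),onz("side",(140,50),0),onz("side",(143,76),0))
for t in(0,.1,.19,.3):
  for z in(0,.05,.1,.2):
    X=[.337-.17*t,.358+t,z]; print(t,z,proj("side",X),proj("top",X))
E
```

```text
[0.26658525 0.63754487 0.        ] [0.05477785 0.61378151 0.        ] [0.09397069 0.45694779 0.        ]
0 0 [230.01649654  91.36530022] [ 94.87657553 294.84402135]
0 0.05 [227.25545284  74.3691545 ] [ 84.97545629 294.64626622]
0 0.1 [224.31344234  56.25903211] [ 74.1008913  294.42906844]
0 0.2 [217.81036273  16.22805077] [ 48.79457509 293.92362519]
0.1 0 [225.86398252  72.56509071] [ 48.80853953 301.46218155]
0.1 0.05 [223.14322724  56.01873752] [ 36.69826677 301.57499231]
0.1 0.1 [220.25507827  38.45437461] [ 23.39210565 301.69894313]
0.1 0.2 [ 2.13910755e+02 -1.28813433e-01] [ -7.59408208 301.98758862]
0.19 0 [222.51654926  57.40982663] [  7.03027737 307.4640704 ]
0.19 0.05 [219.83920728  41.2748616 ] [ -7.0991279  307.86077975]
0.19 0.1 [217.00575601  24.19910601] [-22.62936539 308.29682007]
0.19 0.2 [210.81252987 -13.12428722] [-58.81734137 309.31286485]
0.3 0 [218.84887914  40.80471313] [-44.44486389 314.85901841]
0.3 0.05 [216.23025621  25.17025947] [-61.08258445 315.60846738]
0.3 0.1 [213.46811976   8.67896024] [-79.37788462 316.43258232]
0.3 0.2 [207.46337849 -27.17226824] [-122.04170887  318.35438159]
```

```bash
python3 - <<'E'
from h import *
im=manip.read_camera("wrist");cv2.imwrite("pics/w0.png",im)
p=manip.camera_params("wrist");print(p, -p["R"].T@p["t"])
for X in([.337,.358,0],[.136,.323,0],[.337,.358,.3],[.267,.637,0],[.055,.614,0]): print(X,proj(p,X))
E
```

```text
{'intrinsics': array([[322.89290204,   0.        , 318.90882474],
       [  0.        , 322.89290204, 201.35295193],
       [  0.        ,   0.        ,   1.        ]]), 'R': array([[ 0.29638791,  0.95506604, -0.00175044],
       [ 0.9223587 , -0.28576126,  0.25999026],
       [ 0.24780766, -0.07867251, -0.96560965]]), 't': array([-0.64897917, -0.03340968,  0.38953168])} [0.12663636 0.64091621 0.38368574]
[0.337, 0.358, 0] [168.53537393 328.45713286]
[0.136, 0.323, 0] [ 75.26408884 201.13398001]
[0.337, 0.358, 0.3] [-113.23994419  727.98371465]
[0.267, 0.637, 0] [349.5861885  225.89754295]
[0.055, 0.614, 0] [276.80901446  57.45963396]
```

View pics/w0.png

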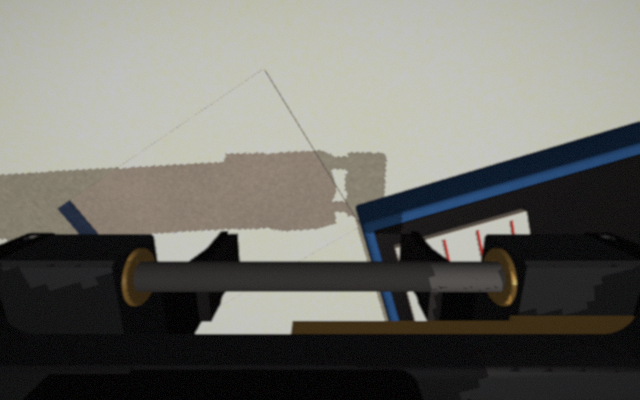

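The rectangle's corners at (265,70) and (355,218) match the z=0 predictions, so the dashed thing is a flat sheet on the bench and not an obstacle. I'm moving above the knob side with the gripper shut.

```bash
for i in 1 2 3; do :; done
python3 -m handwheel '[-1.95,3.15,0,0,0,0,1,-1.95,3.15,0,0,0,0,1,-1.95,3.15,0,0,0,0,1,-1.95,3.15,0,0,0,0,1,-1.95,3.15,0,0,0,0,1]'
python3 -m handwheel '[-1.95,3.15,0,0,0,0,1,-1.95,3.15,0,0,0,0,1,-1.95,3.15,0,0,0,0,1,-1.95,3.15,0,0,0,0,1,-1.95,3.15,0,0,0,0,1]'
python3 -m handwheel '[-1.95,3.15,0,0,0,0,1,-1.95,3.15,0,0,0,0,1,-1.95,3.15,0,0,0,0,1,-1.95,3.15,0,0,0,0,1,-1.95,3.15,0,0,0,0,1]'
python3 -m handwheel '[0,0,0,0,0,6.6,1,0,0,0,0,0,6.6,1,0,0,0,0,0,6.6,1,0,0,0,0,0,6.6,1,0,0,0,0,0,6.6,1]'
python3 -m handwheel '[0,0,0,0,0,6.6,1,0,0,0,0,0,6.6,1,0,0,0,0,0,6.6,1,0,0,0,0,0,6.6,1,0,0,0,0,0,6.6,1]'
python3 -m handwheel '[0,0,0,0,0,6.6,1,0,0,0,0,0,0,1]'
```

```text
clock: 0.57
eef_pos: [0.3155, 0.4791, 0.4045]
tool_rot: [0.0, 0.805, 0.593, -0.0]
wrist_force: [0.5, 0.7, 0.7]
grip_width: 0.0611
clock: 0.98
eef_pos: [0.4368, 0.3391, 0.4047]
tool_rot: [-0.0, 0.805, 0.593, -0.0]
wrist_force: [0.5, 0.5, 0.0]
grip_width: 0.028
clock: 1.4
eef_pos: [0.5582, 0.1993, 0.4047]
tool_rot: [-0.0, 0.805, 0.593, -0.0]
wrist_force: [0.0, 0.3, 0.4]
grip_width: 0.0017
clock: 1.82
eef_pos: [0.5574, 0.2008, 0.4044]
tool_rot: [-0.0, 0.942, 0.337, -0.0]
wrist_force: [0.4, 0.6, -0.3]
grip_width: 0.0005
clock: 2.23
eef_pos: [0.5573, 0.2009, 0.4044]
tool_rot: [0.0, 0.998, 0.056, -0.0]
wrist_force: [0.2, 0.8, 0.1]
grip_width: 0.0006
clock: 2.4
eef_pos: [0.5573, 0.2009, 0.4044]
tool_rot: [0.0, 1.0, -0.0, -0.0]
wrist_force: [-0.8, 0.6, -0.1]
grip_width: 0.0006
```

```bash

python3 -m handwheel '[0,0,3,0,0,0,1,0,0,3,0,0,0,1,0,0,3,0,0,0,1,0,0,1,0,0,0,1,0,0,0,0,0,0,1]'
python3 - <<'E'
from h import *
p=manip.camera_params("wrist")
im=manip.read_camera("wrist");cv2.imwrite("pics/w1.png",im);im=manip.read_camera("top")
cv2.imwrite("pics/t1.png",cv2.resize(im[120:290,140:340],None,fx=4,fy=3.5))
for X in([.558,.126,.025],[.558,.126,.043],[.558,.0,.073],[.558,-.039,.016]): print(X,proj(p,X))
np.save("w1.npy",p,allow_pickle=True)
E
```

```text
clock: 2.82
eef_pos: [0.5562, 0.2006, 0.3016]
tool_rot: [0.001, 1.0, 0.002, -0.003]
wrist_force: [0.2, -0.5, 0.5]
grip_width: 0.0006
[0.558, 0.126, 0.025] [320.98499323 283.33918149]
[0.558, 0.126, 0.043] [320.99948295 294.35423778]
[0.558, 0.0, 0.073] [320.0279983  446.55841665]
[0.558, -0.039, 0.016] [319.92823769 420.81302218]
```

View pics/w1.png

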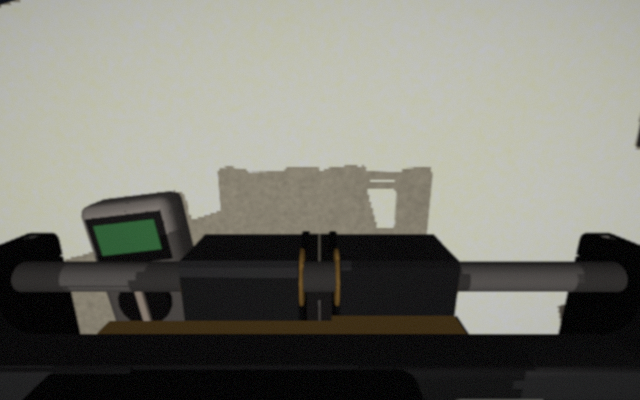

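Wrist view shows only the multimeter (130,235) and the gripper, which hides the knob, so I'll rely on the fixed cameras plus contact force. Lowering beside the knob, then approaching.

```bash

python3 -m handwheel '[0.25,0,3,0,0,0,1,0,0,3,0,0,0,1,0,0,3,0,0,0,1,0,0,1.6,0,0,0,1,0,0,0,0,0,0,1]'
python3 -m handwheel '[0,2,0,0,0,0,1,0,2,0,0,0,0,1,0,1,0,0,0,0,1,0,0,0,0,0,0,1,0,0,0,0,0,0,1]'
python3 - <<'E'
from h import *
a=manip.read_camera("side")[100:200,260:360]; b=manip.read_camera("top")[150:250,180:280]
cv2.imwrite("pics/s2.png",np.hstack([cv2.resize(cv2.convertScaleAbs(i,alpha=1.4),(400,400),interpolation=cv2.INTER_CUBIC) for i in(a,b)]))
E
```

```text
clock: 3.33
eef_pos: [0.5592, 0.2009, 0.1971]
tool_rot: [0.001, 1.0, 0.002, -0.002]
wrist_force: [-0.9, -0.7, 0.6]
grip_width: 0.0003
clock: 3.75
eef_pos: [0.561, 0.1511, 0.2007]
tool_rot: [-0.001, 1.0, 0.0, 0.001]
wrist_force: [-0.3, -0.1, -0.4]
grip_width: 0.0006
```

View pics/s2.png

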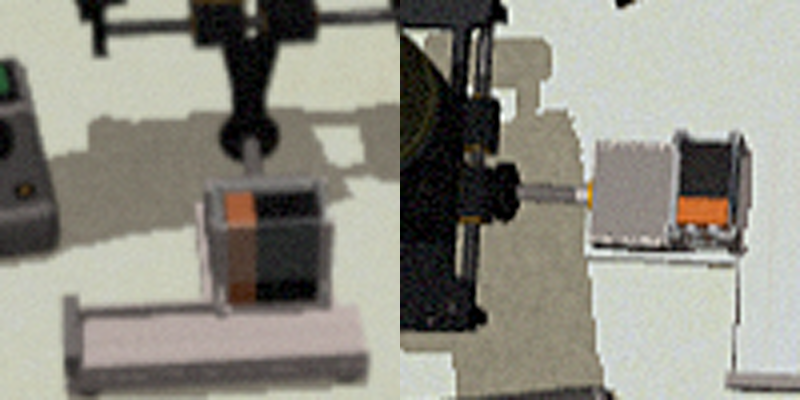

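Fingers are centred behind the knob (side crop (248,135)). Pressing in small rows.

```bash

python3 -m handwheel '[-0.1,0.5,0.4,0,0,0,1,0,0.5,0,0,0,0,1,0,0.4,0,0,0,0,1,0,0.4,0,0,0,0,1,0,0,0,0,0,0,1]'
python3 -m handwheel '[0,0.5,0,0,0,0,1,0,0.5,0,0,0,0,1,0,0.5,0,0,0,0,1,0,0.5,0,0,0,0,1,0,0,0,0,0,0,1]'
python3 -m handwheel '[0,0.4,0,0,0,0,1,0,0.4,0,0,0,0,1,0,0.3,0,0,0,0,1,0,0.2,0,0,0,0,1,0,0,0,0,0,0,1]'
python3 -m handwheel '[0,0.1,0,0,0,0,1,0,0.1,0,0,0,0,1,0,0,0,0,0,0,1]'
```

```text
clock: 4.27
eef_pos: [0.5586, 0.1331, 0.1944]
tool_rot: [-0.0, 1.0, 0.001, -0.001]
wrist_force: [-0.5, 3.6, -2.5]
grip_width: 0.0004
clock: 4.68
eef_pos: [0.5585, 0.1133, 0.1944]
tool_rot: [-0.001, 1.0, 0.001, -0.001]
wrist_force: [-1.6, 5.0, -2.0]
grip_width: 0.0003
clock: 5.1
eef_pos: [0.5583, 0.1025, 0.1944]
tool_rot: [-0.002, 1.0, 0.002, -0.001]
wrist_force: [-1.3, 8.1, -2.5]
grip_width: 0.0005
clock: 5.35
eef_pos: [0.5583, 0.1021, 0.1944]
tool_rot: [-0.003, 1.0, 0.002, -0.001]
wrist_force: [-2.2, 11.1, -2.9]
grip_width: 0.001
```

```bash

python3 -m handwheel '[0,0.2,0,0,0,0,1,0,0.2,0,0,0,0,1,0,0.2,0,0,0,0,1,0,0,0,0,0,0,1]'
python3 - <<'E'
from h import *
a=manip.read_camera("side")[100:200,260:360]; b=manip.read_camera("top")[150:250,200:300]
cv2.imwrite("pics/s3.png",np.hstack([cv2.resize(cv2.convertScaleAbs(i,alpha=1.4),(400,400),interpolation=cv2.INTER_CUBIC) for i in(a,b)]))
E
```

```text
clock: 5.68
eef_pos: [0.5581, 0.1008, 0.1946]
tool_rot: [-0.006, 1.0, 0.004, -0.001]
wrist_force: [-0.8, 21.5, -4.5]
grip_width: -0.0003
```

View pics/s3.png

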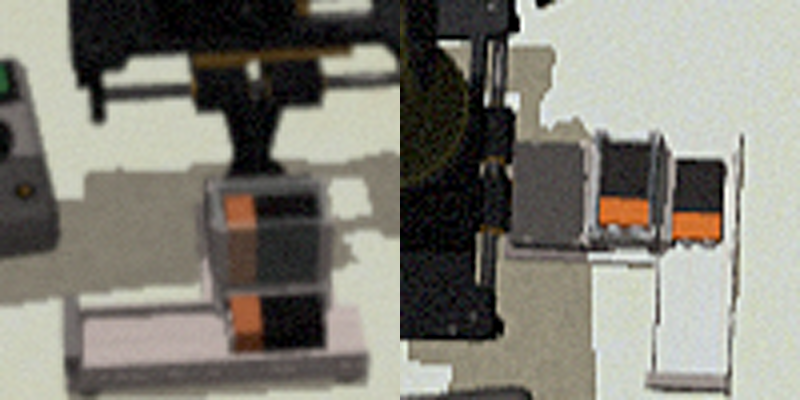

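The battery is out on the ledge (top crop (698,198)) and the other two are still in the magazine. Force rose 10 N over about 1 mm, so the plunger is at its stop. Releasing.

```bash

python3 -m handwheel '[0,-1,0,0,0,0,1,0,-1,0,0,0,0,1,0,-1,0,0,0,0,1,0,-1,0,0,0,0,1,0,-1,0,0,0,0,1]'
python3 -m handwheel '[0,-2,0,0,0,0,1,0,-2,0,0,0,0,1,0,0,-4,0,0,0,1,0,0,-4,0,0,0,1,0,0,-4,0,0,0,1]'
python3 - <<'E'
from h import *
b=manip.read_camera("top");s=manip.read_camera("side")
h=cv2.cvtColor(b,cv2.COLOR_BGR2HSV);m=cv2.inRange(h,(5,120,60),(20,255,255));m[:, :200]=0;m[:,300:]=0;m[:170]=0;m[260:]=0
n,l,st,c=cv2.connectedComponentsWithStats(m);print(st,c)
for i in range(1,n):
    if st[i,4]>15:
        x,y,w,hh,_=st[i]; print([onz("top",q,z)[:2] for q,z in(((x,y),.0335),((x+w,y+hh),.0335))])
print(proj("top",[.558,-.039,.0335]))
cv2.imwrite("pics/s4.png",np.hstack([cv2.resize(cv2.convertScaleAbs(i,alpha=1.4),(400,400),interpolation=cv2.INTER_CUBIC) for i in(s[100:200,260:360],b[150:250,200:300])]))
E
```

```text
clock: 6.2
eef_pos: [0.5596, 0.1415, 0.195]
tool_rot: [0.001, 1.0, 0.0, 0.001]
wrist_force: [0.1, -0.9, -0.3]
grip_width: 0.0006
clock: 6.62
eef_pos: [0.5591, 0.1816, 0.3158]
tool_rot: [0.001, 1.0, 0.001, -0.0]
wrist_force: [1.6, 0.6, -0.3]
grip_width: 0.0001
[[     0      0    640    400 255836]
 [   227    196      1      2      2]
 [   227    200      1      2      2]
 [   250    201     12      7     75]
 [   268    203     12      7     84]
 [   223    252      1      1      1]] [[319.53564784 199.49646258]
 [227.         196.5       ]
 [227.         200.5       ]
 [255.64       203.64      ]
 [273.5        206.        ]
 [223.         252.        ]]
[array([0.55349589, 0.0194752 ]), array([ 0.53822103, -0.00826175])]
[array([ 0.55005777, -0.02124162]), array([ 0.53479354, -0.04887874])]
[276.02050513 199.76947415]
```

View pics/s4.png

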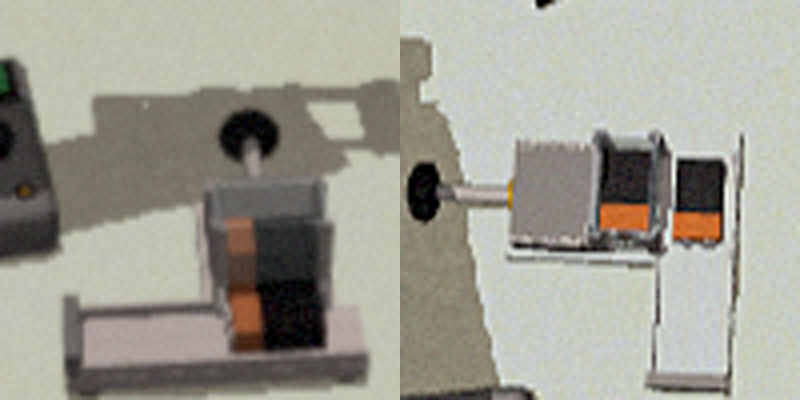

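Released: knob back out, the stack dropped one place, and the battery is in front of the mouth at about (0.556, -0.036). Moving over to its +x end.

```bash

python3 -m handwheel '[1.3,4,0,0,0,0,1,1.3,4,0,0,0,0,1,1.3,4,0,0,0,0,1,1.3,3.9,0,0,0,0,1,1.4,3.9,0,0,0,0,1]'
python3 -m handwheel '[0,2,0,0,0,0,1,0,0,3,0,0,0,1,0,0,3,0,0,0,1,0,0,2,0,0,0,1,0,0,0,0,0,0,1]'
python3 - <<'E'
from h import *
a=manip.read_camera("side")[100:200,260:360]; b=manip.read_camera("top")[150:250,200:300]
cv2.imwrite("pics/s5.png",np.hstack([cv2.resize(cv2.convertScaleAbs(i,alpha=1.4),(400,400),interpolation=cv2.INTER_CUBIC) for i in(a,b)]))
E
```

```text
clock: 7.13
eef_pos: [0.6253, -0.0175, 0.3149]
tool_rot: [0.001, 1.0, 0.001, 0.0]
wrist_force: [0.9, 0.7, -0.0]
grip_width: 0.0003
clock: 7.55
eef_pos: [0.6229, -0.0354, 0.2298]
tool_rot: [0.001, 1.0, 0.0, -0.004]
wrist_force: [-1.6, 0.1, -0.2]
grip_width: 0.0008
```

View pics/s5.png

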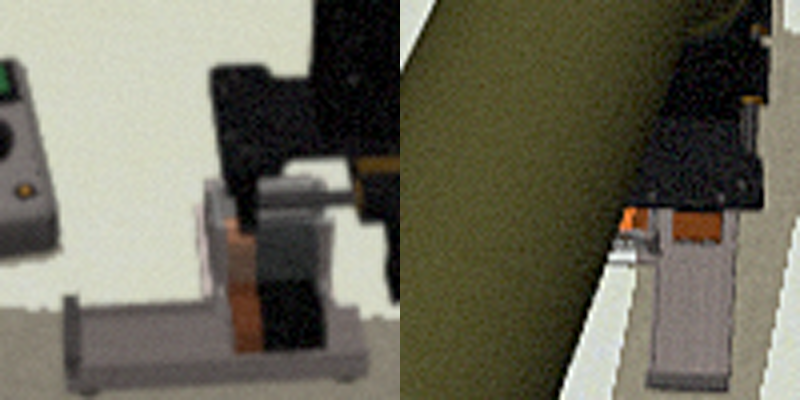

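```bash

python3 -m handwheel '[0,0,1,0,0,0,1,0,0,1,0,0,0,1,0,0,0.5,0,0,0,1,0,0,0,0,0,0,1]'
python3 -m handwheel '[-0.7,0,0,0,0,0,1,-0.7,0,0,0,0,0,1,-0.5,0,0,0,0,0,1,-0.5,0,0,0,0,0,1,-0.5,0,0,0,0,0,1]'
python3 -m handwheel '[-0.5,0,0,0,0,0,1,-0.5,0,0,0,0,0,1,-0.5,0,0,0,0,0,1,-0.5,0,0,0,0,0,1,-0.5,0,0,0,0,0,1]'
python3 -m handwheel '[-0.5,0,0,0,0,0,1,-0.5,0,0,0,0,0,1,-0.5,0,0,0,0,0,1,-0.5,0,0,0,0,0,1,0,0,0,0,0,0,1]'
python3 - <<'E'
from h import *
a=manip.read_camera("side")[100:200,260:360]; b=manip.read_camera("top")[160:260,200:300]
cv2.imwrite("pics/s6.png",np.hstack([cv2.resize(cv2.convertScaleAbs(i,alpha=1.4),(400,400),interpolation=cv2.INTER_CUBIC) for i in(a,b)]))
E
```

```text
clock: 7.98
eef_pos: [0.6245, -0.0346, 0.2087]
tool_rot: [-0.0, 1.0, 0.001, -0.001]
wrist_force: [0.0, -0.5, 0.2]
grip_width: 0.0003
clock: 8.4
eef_pos: [0.5954, -0.0349, 0.2102]
tool_rot: [-0.0, 1.0, 0.001, 0.0]
wrist_force: [0.3, 0.9, -0.3]
grip_width: 0.0001
clock: 8.82
eef_pos: [0.5706, -0.0349, 0.2099]
tool_rot: [-0.0, 1.0, 0.001, 0.0]
wrist_force: [0.6, 0.6, -0.2]
grip_width: 0.0001
clock: 9.23
eef_pos: [0.55, -0.0351, 0.2096]
tool_rot: [-0.0, 1.0, 0.001, -0.001]
wrist_force: [-0.7, -0.2, 0.3]
grip_width: 0.0004
```

View pics/s6.png

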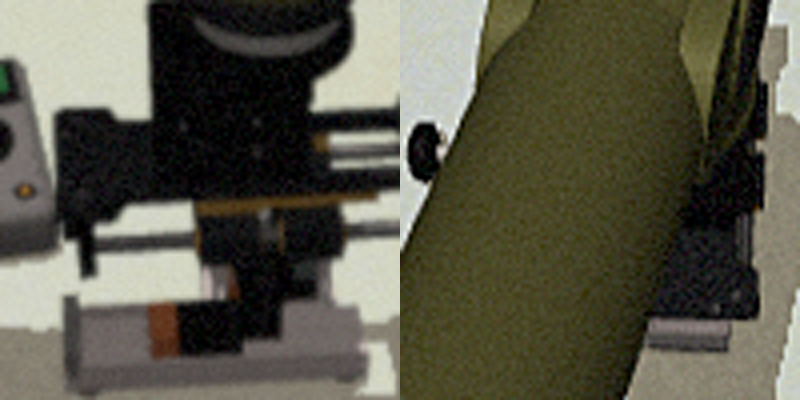

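Battery sliding flat (side crop 148–245), about 3 cm left to the stop at (75,340). Bracket is clear of the end stop. Continuing gently.

```bash

python3 -m handwheel '[-0.5,0,0,0,0,0,1,-0.5,0,0,0,0,0,1,-0.5,0,0,0,0,0,1,-0.4,0,0,0,0,0,1,0,0,0,0,0,0,1]'
python3 -m handwheel '[-0.3,0,0,0,0,0,1,-0.3,0,0,0,0,0,1,0,0,0,0,0,0,1]'
python3 -m handwheel '[-0.2,0,0,0,0,0,1,0,0,0,0,0,0,1,0,0,0,0,0,0,1]'
python3 -m handwheel '[-0.2,0,0,0,0,0,1,0,0,0,0,0,0,1,0,0,0,0,0,0,1]'
```

```text
clock: 9.75
eef_pos: [0.531, -0.0351, 0.2096]
tool_rot: [-0.0, 1.0, 0.001, -0.001]
wrist_force: [0.2, -0.2, -0.1]
grip_width: 0.0005
clock: 10.0
eef_pos: [0.5255, -0.0351, 0.2097]
tool_rot: [-0.0, 1.0, 0.001, -0.0]
wrist_force: [-0.1, -0.0, 0.2]
grip_width: 0.0003
clock: 10.25
eef_pos: [0.524, -0.035, 0.2098]
tool_rot: [-0.0, 1.0, 0.001, 0.0]
wrist_force: [0.1, -0.3, 0.5]
grip_width: 0.0003
clock: 10.5
eef_pos: [0.522, -0.035, 0.2097]
tool_rot: [-0.0, 1.0, 0.001, -0.0]
wrist_force: [0.6, -1.1, 0.4]
grip_width: 0.0006
```

```bash

python3 -m handwheel '[-0.2,0,0,0,0,0,1,-0.1,0,0,0,0,0,1,0,0,0,0,0,0,1]'
python3 -m handwheel '[-0.2,0,0,0,0,0,1,-0.1,0,0,0,0,0,1,0,0,0,0,0,0,1]'
python3 - <<'E'
from h import *
a=manip.read_camera("side")
cv2.imwrite("pics/s7.png",cv2.resize(cv2.convertScaleAbs(a[150:210,265:365],alpha=1.4),(800,480),interpolation=cv2.INTER_CUBIC))
E
```

```text
clock: 10.75
eef_pos: [0.5188, -0.0351, 0.2098]
tool_rot: [-0.0, 1.0, 0.001, -0.0]
wrist_force: [-0.4, -0.5, 0.1]
grip_width: 0.0003
clock: 11.0
eef_pos: [0.5167, -0.0351, 0.2103]
tool_rot: [0.0, 1.0, 0.001, 0.001]
wrist_force: [2.2, 0.4, -0.4]
grip_width: 0.0002
```

View pics/s7.png

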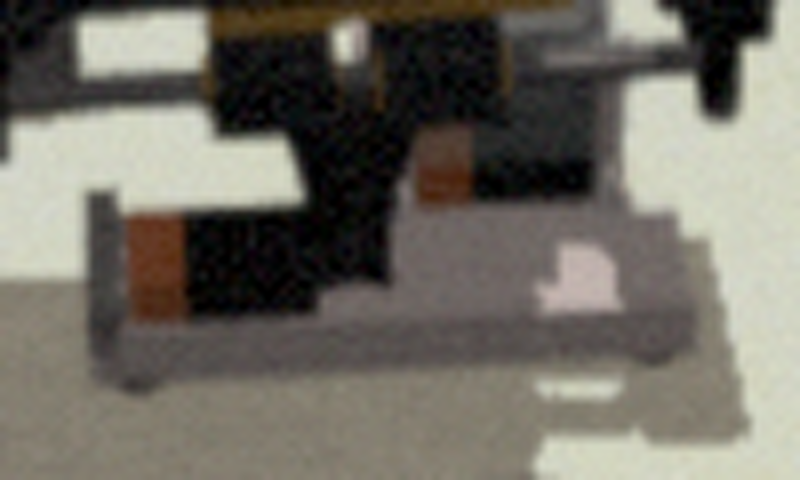

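Battery against the stop (copper end at 125, stop face at about 118), with contact force starting. One more light nudge to confirm, then back off.

```bash

python3 -m handwheel '[-0.2,0,0,0,0,0,1,0,0,0,0,0,0,1]'
python3 -m handwheel '[0.4,0,0,0,0,0,1,0.8,0,0,0,0,0,1,0.8,0,0,0,0,0,1,0,0,0,0,0,0,1]'
python3 -m handwheel '[0,0,-4,0,0,0,1,0,0,-4,0,0,0,1,0,0,-4,0,0,0,1,0,0,-4,0,0,0,1,0,0,-4,0,0,0,1]'
python3 -m handwheel '[0,4,0,0,0,0,1,0,4,0,0,0,0,1,0,4,0,0,0,0,1,0,4,0,0,0,0,1,0,4,0,0,0,0,1]'
python3 -m handwheel '[0,4,0,0,0,0,1,0,0,0,0,0,0,1,0,0,0,0,0,0,1]'
python3 - <<'E'
from h import *
b=manip.read_camera("top");s=manip.read_camera("side")
m=cv2.inRange(cv2.cvtColor(b,cv2.COLOR_BGR2HSV),(5,110,40),(20,255,255))
n,l,st,c=cv2.connectedComponentsWithStats(m)
for i in range(1,n):
    if st[i,4]>15: x,y,w,h,_=st[i]; print(st[i],onz("top",(x,y),.0335)[:2],onz("top",(x+w,y+h),.0335)[:2])
cv2.imwrite("pics/s8.png",np.hstack([cv2.resize(cv2.convertScaleAbs(i,alpha=1.4),(400,400),interpolation=cv2.INTER_CUBIC) for i in(s[100:200,260:360],b[150:250,200:300])]))
E
```

```text
clock: 11.22
eef_pos: [0.5158, -0.0352, 0.211]
tool_rot: [0.0, 1.0, 0.001, 0.003]
wrist_force: [6.3, -1.4, 1.6]
grip_width: 0.0007
clock: 11.55
eef_pos: [0.5352, -0.0347, 0.2095]
tool_rot: [0.0, 1.0, 0.001, 0.0]
wrist_force: [-0.2, 0.0, -0.6]
grip_width: 0.0002
clock: 11.97
eef_pos: [0.5335, -0.0352, 0.4113]
tool_rot: [0.0, 1.0, 0.001, -0.001]
wrist_force: [0.7, 1.1, -0.2]
grip_width: 0.0004
clock: 12.38
eef_pos: [0.534, -0.2366, 0.4096]
tool_rot: [-0.0, 1.0, 0.001, -0.0]
wrist_force: [0.2, -0.1, -0.1]
grip_width: 0.0004
clock: 12.63
eef_pos: [0.5332, -0.2781, 0.4091]
tool_rot: [0.001, 1.0, -0.002, -0.001]
wrist_force: [-0.2, 0.8, 0.3]
grip_width: 0.0001
[393  59   5   8  19] [ 0.91058506 -0.30560806] [ 0.89029344 -0.31749743]
[404  59   7   8  26] [ 0.91148064 -0.33209495] [ 0.891339   -0.34870914]
[417  59   6   9  26] [ 0.91253998 -0.36342503] [ 0.88972421 -0.37750269]
[392  70   6   8  18] [ 0.8820871  -0.30306492] [ 0.86205748 -0.31729623]
[405  71   6   7  25] [ 0.88055519 -0.33419867] [ 0.86308498 -0.34836516]
[418  71   5   6  18] [ 0.88159468 -0.36537414] [ 0.86659367 -0.37711321]
[393  82   5   6  20] [ 0.85146129 -0.30530153] [ 0.83661142 -0.31711491]
[404  82   7   8  25] [ 0.85232484 -0.33153559] [ 0.83255558 -0.34799347]
[417  83   6   6  18] [ 0.85079827 -0.36252941] [ 0.83602101 -0.37659843]
[228 135  14  12  74] [0.7075893  0.07804537] [0.67968233 0.04421082]
[250 201  12   7  77] [0.55349589 0.0194752 ] [ 0.53822103 -0.00826175]
[267 235  13   8  92] [ 0.47745107 -0.02215261] [ 0.46037716 -0.05174852]
```

No picture views are left, so I'll check the knob and bystanders numerically against the first image.

```bash
python3 - <<'E'
from h import *
b=manip.read_camera("top");a=cv2.imread("pics/top0.png")
for i in(a,b):
    g=cv2.cvtColor(i,6)
    for n,(x0,x1,y0,y1) in dict(knob=(195,222,185,212),reel=(312,348,188,222),spent=(226,248,132,154),meter=(160,240,242,290)).items():
        m=(g[y0:y1,x0:x1]<90).astype(np.uint8);q=cv2.moments(m,True);print(n,int(q["m00"]),round(x0+q["m10"]/q["m00"],1),round(y0+q["m01"]/q["m00"],1),end=" | ")
    print()
E
```

```text
knob 158 208.1 198.5 | reel 335 328.8 206.2 | spent 154 236.5 143.5 | meter 2268 199.1 266.1 | 
knob 123 207.2 198.3 | reel 323 329.0 206.3 | spent 123 236.8 144.5 | meter 1491 194.7 266.9 |
```

```bash
python3 -c "
from rig import manip
print(manip.finish_job())"
```

```text
the job is handed in; nothing more can be done
None
```

I pressed the plunger of the farthest-left dispenser once, fully home, and let it spring back. I then slid the dispensed battery along the ledge to the end stop and handed the job in at about 13 s. No verdict was reported.

- **Press:** the force climbed to 21 N with almost no further movement, and the picture showed one battery out on the ledge with the other two still in the magazine.
- **Release:** the picture showed the plunger back out and the stack dropped one place. At the end the knob was within 1 pixel of where it started.
- **Slide:** the battery moved about 74 mm towards the end stop. The push force rose to 6 N there, and the picture showed it against the stop.
- **Surroundings:** the reel and the spent battery were within 1 pixel of where they started. The arm finished clear, at about 0.41 m height and off to the side.

Two checks were weaker:
- **Multimeter:** its dark-pixel centre differed by about 4 pixels and its dark area was a third smaller. I put this down to a lighting or shadow change, because the other objects' dark areas also shrank and no force showed near it.
- **Final picture:** the viewer had reached its limit, so the last check was done by numbers only.

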